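# Pack a bottle and stack the second tote over it

## Task

Stand the small bottle upright in the deep tote. Then take the shallow tote with the carry handle off the sloping draining rack and stack it on the deep tote, turned half a turn so that its four feet sit in the pockets of the deep tote's rim and it does not nest down onto the bottle. Set it down gently, do not press on the bottle with it, do not tip the bottle over, and leave the other things on the worktop where they are.

Things in the scene. Friction and masses are not known exactly. Their poses are not given: they have to be found in the camera images.
- small_bottle: The smaller of the two lidded round reagent bottles, 38 mm diameter, 68 mm tall including its screw cap (cap 23 mm diameter, the top 10 mm; the straight body is good to grip at 40 mm height), standing free at the far side of the worktop, 9 cm or more from the wall that closes off the far end of the worktop. Origin at the centre of its underside, z up (reads about 3 degrees off its axis).
- deep_tote: Deep grey stack-nest tote, open, empty, standing loose on the worktop (0.35 to 0.65 kg): 132 (x) x 164 (y) mm over its rim, 90 mm high, floor 4 mm thick, walls 3 mm, slightly tapered, inside at least 86 x 134 mm. Origin at the centre of its underside, y along its length, z up. Each long side has two hollow feet from floor to rim at y = +50 and -20 mm, open inside as channels 26 mm wide.
- stack_seat (a point): Point of the deep tote's frame at (0, 0, 84) mm, with its axes: where the shallow tote's origin comes when stacked. Level with it lie the floors of four rim pockets, 26 mm long (y), 13 mm wide (x), 6 mm deep, centred at y = -50 and +20 mm, x = +-56 mm on both long sides; they take the shallow tote's feet with about 3 mm play.
- shallow_tote: Shallow grey tote of the same family, with a carry handle, loose, empty, 0.15 to 0.3 kg, 132 (x) x 164 (y) mm over its rim, 50 mm high. At the start it lies flat on the rack's 25 degree slope, its z axis leaning 25 degrees toward the robot's side. Origin at the centre of its underside, y along its length (at the start pointing up the slope), z normal to its floor.
- tote_foot (a point): One of the shallow tote's four feet, in its frame at (56, 50, 0) mm. The feet are 20 mm wide (y), flush with its underside, reach x = +-60 mm, at y = +50 and -20 mm on both sides. If its y axis points the same way as the deep tote's (roughly so at the start) they drop into the channels and it nests, down onto the bottle; with the y axes opposite they sit in the pockets: stacked.
- carry_grip (a point): Grip point of the shallow tote's carry handle, in its frame at (0, 0, 68) mm, with its axes. The handle is an upright plate in the middle, 10 mm thick along y, 64 mm wide along x, top edge at z = 85 mm, 35 mm above the rim: pinch it along the tote's y with the fingers pointing along its -z (so tilted 25 degrees on the rack).
- drain_rack: Steel draining rack, fixed, 130 mm wide, 172 mm deep, its slats sloping at 25 degrees and rising along its +x (away from the robot) from about 22 mm to 102 mm high, with a stop lip at the low end that stands 20 mm off the slats. Origin on the worktop under its middle.
- big_bottle: Bystander: larger reagent bottle, 52 mm diameter, 92 mm tall, origin at the centre of its underside.
- marker: Bystander: marker pen lying between the rack and the deep tote, 135 mm long, 17 mm thick, origin under its middle.
- tape_roll: Bystander: roll of tape lying flat, 100 mm diameter, 25 mm high, at the far right, origin under its middle.
There are look-alikes about, which are no part of the job. What is shaped like the small_bottle but green or red is not meant.

How it is judged:
On the way, in this order (a step that is already met when the one before it is completed fails the run):
1. the small bottle stands upright and released in the deep tote (x of small_bottle in the frame of deep_tote between -0.045 and 0.045 m and y of small_bottle in the frame of deep_tote between -0.07 and 0.07 m and z of small_bottle in the frame of deep_tote below 0.012 m and angle between small_bottle's own z axis and vertical below 0.2 rad and contact force between the fingers and small_bottle below 0.1 N and linear speed of small_bottle below 0.03 m/s), for 0.2 s.
2. the shallow tote is stacked on the deep tote, half a turn round, its feet in the rim pockets (x of shallow_tote in the frame of deep_tote between -0.006 and 0.006 m and y of shallow_tote in the frame of deep_tote between -0.006 and 0.006 m and z of shallow_tote in the frame of deep_tote between 0.081 and 0.088 m and angle between the y axis of shallow_tote and the y axis of deep_tote, either way round below 0.07 rad and angle between shallow_tote's own z axis and vertical below 0.05 rad), for 0.2 s.
At the end, for the whole second after the job is handed in: Bottle upright (11 deg) on the deep tote's floor; shallow tote level (3 deg), feet in the pockets: origin 81 to 88 mm above the deep tote's, within 6 mm on each horizontal axis, long axes parallel within 4 deg; deep tote flat; all at rest (all of step 2 and x of small_bottle in the frame of deep_tote between -0.045 and 0.045 m and y of small_bottle in the frame of deep_tote between -0.07 and 0.07 m and z of small_bottle in the frame of deep_tote below 0.012 m and angle between small_bottle's own z axis and vertical below 0.2 rad and angle between deep_tote's own z axis and vertical below 0.03 rad and linear speed of each of shallow_tote, deep_tote, small_bottle below 0.02 m/s); the robot touches nothing.
It fails at once if the shallow tote presses on the small bottle (more than 4 N) (contact force between shallow_tote and small_bottle above 4 N).
It fails at once if the shallow tote is set down hard on the deep tote (more than 45 N) (contact force between shallow_tote and deep_tote above 45 N).
It fails at once if the small bottle is tipped over (more than 60 degrees) (angle between small_bottle's own z axis and vertical above 1.05 rad).
It fails at once if another thing on the worktop is moved more than 30 mm (distance of any of big_bottle, marker, tape_roll from where it was at the start of the episode above 0.03 m).
It also fails if it takes over 61 s, if anything falls off the work surface, if the arm or the gripper's body presses on something with over 40 N, if the wrist force passes 120 N, or if a joint passes its speed limit or range.

## Robot

A 6-joint arm with a two-finger parallel gripper is mounted at the origin on the work surface; the furniture and walls round the work are solid. World frame = base frame: x ahead of the robot, y to its left, z up, the work surface at z = 0. Lengths are in m, angles in rad, forces in N, time in s.
With the tool pointing down it reaches from about 0.375 to 0.925 m from the base axis. Payload 5.7 kg.
Tool frame: the origin (TCP) lies midway between the tips of the shut fingers; the grasp point (between the pads) lies 19 mm behind it; z points along the fingers, x is the direction in which the jaws open and shut, and the axes are right-handed (so a half turn about z gives the same grasp; the last joint's range is limited). The gripper opens to 88 mm and grips with 3 to 60 N. Pads are 20 mm wide; open, the fingers measure 115 mm over their backs; the gripper's body (75 mm by 178 mm) begins 61 mm behind the grasp point.
Start: joints at [0.999, 0.359, 1.51, -0, 1.272, -0.115], TCP at [0.265, 0.538, 0.223] pointing down, gripper open.
Joint ranges: [-2.97, 2.97], [-1.01, 2.36], [0.21, 2.38], [-0.96, 4.11], [0.2, 2.71], [-2.98, 2.98]. Speed limits (rad/s): [2.39, 2.39, 3.14, 3.14, 3.14, 3.14].

## Interface

Orientations are given as a unit quaternion [x, y, z, w].
In Python, from bench import move_ptp, servo_line, goto_joints, move_gripper, sleep, inverse_kinematics, capture, PlanningError, close_job, spot_in, silhouettes, current_clock, current_joint_pos, current_qvel, current_joint_torque, current_position, current_orientation, current_force, current_torque, current_finger_gap gives the robot as it stands. Calls block until the motion is done:
- move_ptp(position, orientation): joint-space move of the TCP to a pose.
- servo_line(position, orientation=None, rate=0.15, contact_N=None): straight line of the TCP; orientation=None keeps the orientation; rate is the mean speed in m/s. With contact_N (N) it stops when the force on the tool has changed by that much, and returns True; else False.
- goto_joints(angles): joint-space move.
- move_gripper(opening): finger opening in m; the grip force is fixed at half the most; returns when the fingers have stopped.
- sleep(seconds).
- inverse_kinematics(position, orientation): joint angles nearest the present ones, or None.
- capture(name): name is "scene" or "top" or "wrist"; returns a dict with "image" (384x512x3 uint8, blue, green, red), "range_z" (384x512 float32, m along the optical axis (not along the pixel's ray), 0 where there is no reading), "intrinsics" (3x3 intrinsics, pixels), "R" (3x3) and "t" (3): a world point X has camera coordinates R X + t. Camera axes: x right, y down, z forward; pixel columns grow to the right and rows downward; lengths in m; the calibration is good to about 2 mm. A picture is of the moment at which its call begins.
A pose or a line that the arm cannot do raises PlanningError and nothing moves.
- close_job(): hands the job in, once; it reports no verdict.
Trained networks look in the newest picture that a camera, given by its name, has taken for a name from the list of things; names that differ only in an ending like _2 or _b are one class to them, and where a whole thing is asked for, a point or a joint stands for the part that bears it (a point fixed in the world has none). Each returns a list of dicts, best first, with "conf" (0 to 1); they miss things now and then, are a little off and sometimes report something else, mostly with a low value. They report only what shows in the picture. A call takes as long as a camera call. They do not tell look-alikes from the thing itself.
- spot_in(camera, query): "xy" ([column, row] in pixels, amid what is visible of it).
- silhouettes(camera, query): "region" (384x512 bool, what is visible of it) and "xy" ([column, row] in pixels, amid what is visible of it).
Readings, each from a call of its own:
- current_clock(): time.
- current_joint_pos(): joint angles.
- current_qvel(): joint speeds.
- current_joint_torque(): joint torques, N m.
- current_position(): TCP position.
- current_orientation(): TCP orientation.
- current_force(): force on the tool from outside, world axes, zero at the start.
- current_torque(): the same for the moment, N m.
- current_finger_gap(): finger opening in m.
Only numpy, scipy, OpenCV 4.12 (cv2) and the standard library are available. Lean on these libraries where they do the work, as an engineer would, in place of code of your own. Each camera call takes 0.05 s, during which the arm holds its last target. There are 200 camera calls.

## Working session

There is one attempt and no reset: what is moved stays moved. The work goes in short steps, each a Python script; the robot and the scene stay as the last script left them, time stands still between calls to the robot, and variables do not carry over. Pictures are saved under pics/ and viewed, about 8 in all and at most 12, crops included, and the job is handed in when it is done.

```bash
mkdir -p pics; ls; cat > h.py <<'E'
import numpy as np, cv2
from bench import *
from scipy.spatial.transform import Rotation as Rn
def cloud(c):
    d=c["range_z"]; K=np.array(c["intrinsics"]); v,u=np.mgrid[:384,:512]
    P=np.stack([(u-K[0,2])/K[0,0]*d,(v-K[1,2])/K[1,1]*d,d],-1)
    W=(P-np.array(c["t"]))@np.array(c["R"]); W[d<=0]=np.nan; return W
def quat(z,x):
    z=np.array(z,float); z/=np.linalg.norm(z); x=np.array(x,float); x-=z*(x@z); x/=np.linalg.norm(x)
    return Rn.from_matrix(np.stack([x,np.cross(z,x),z],1)).as_quat()
E
python3 - <<'E'
from h import *
import pickle
ims={}
for n in ("scene","top"):
    c=capture(n); ims[n]=c; W=cloud(c); im=c["image"].copy()
    print(n,"campos",-np.array(c["R"]).T@np.array(c["t"]))
    for q in ["small_bottle","deep_tote","shallow_tote","drain_rack","big_bottle","marker","tape_roll"]:
        for s in silhouettes(n,q):
            p=W[s["region"]]; x=np.round(s["xy"]).astype(int)
            print(q,round(s["conf"],2),x,s["region"].sum(),np.nanmedian(p,0).round(3),np.nanpercentile(p,2,axis=0).round(3),np.nanpercentile(p,98,axis=0).round(3),c["image"][s["region"]].mean(0).round())
            cv2.putText(im,q[:5],tuple(int(a) for a in x),0,.35,(0,0,255),1)
    ims[n+"i"]=im
cv2.imwrite("pics/a.png",cv2.resize(np.vstack([ims["scenei"],ims["topi"]]),(448*1,672))[:600] if 0 else cv2.resize(np.hstack([ims["scenei"],ims["topi"]]),(800,300)))
cv2.imwrite("pics/top.png",cv2.resize(ims["topi"],(800,600)))
pickle.dump(ims,open("ims.pkl","wb"))
print(current_clock())
E
```

```text
pics
scene campos [0.02244491 0.03078444 1.06969481]
small_bottle 0.84 [285 166] 246 [ 0.623 -0.082  0.048] [ 0.615 -0.099  0.002] [ 0.64  -0.065  0.07 ] [109. 107.  99.]
small_bottle 0.84 [261 263] 268 [ 0.354 -0.002  0.052] [ 0.344 -0.02   0.003] [0.377 0.016 0.07 ] [ 40.  42. 138.]
small_bottle 0.69 [157 182] 278 [0.598 0.257 0.049] [ 0.588  0.242 -0.001] [0.649 0.278 0.07 ] [55. 95. 45.]
small_bottle 0.68 [245 164] 220 [0.646 0.013 0.05 ] [ 0.639 -0.004  0.007] [0.662 0.03  0.07 ] [49. 91. 38.]
deep_tote 0.8 [310 211] 3567 [ 0.489 -0.141  0.037] [ 0.391 -0.205  0.001] [ 0.557 -0.065  0.092] [96. 95. 94.]
shallow_tote 0.6 [202 219] 3831 [0.458 0.131 0.08 ] [0.379 0.063 0.04 ] [0.529 0.193 0.142] [117. 116. 114.]
drain_rack 0.24 [315 158] 595 [ 0.692 -0.189  0.022] [ 0.65  -0.234  0.001] [ 0.744 -0.143  0.028] [ 82. 107. 117.]
big_bottle 0.9 [203 171] 462 [0.609 0.13  0.068] [0.596 0.109 0.012] [0.635 0.156 0.094] [ 90.  97. 117.]
marker 0.53 [254 208] 184 [0.517 0.    0.015] [ 0.449 -0.007  0.011] [0.572 0.006 0.019] [119. 124. 123.]
tape_roll 0.83 [318 156] 553 [ 0.691 -0.193  0.
[... 765 characters left out ...]
0.19  0.142] [104. 101.  99.]
shallow_tote 0.52 [343 115] 515 [ 0.703 -0.19   0.023] [ 0.653 -0.237  0.   ] [ 0.747 -0.144  0.03 ] [ 88. 116. 125.]
big_bottle 0.63 [228 151] 347 [0.618 0.127 0.072] [0.599 0.107 0.017] [0.647 0.153 0.095] [ 94. 101. 126.]
marker 0.55 [276 191] 194 [ 0.523 -0.003  0.014] [ 0.458 -0.009  0.006] [0.573 0.005 0.02 ] [127. 129. 128.]
marker 0.29 [225 209] 3029 [0.456 0.128 0.082] [0.382 0.062 0.039] [0.527 0.191 0.142] [104. 102. 100.]
tape_roll 0.8 [333 131] 532 [ 0.696 -0.188  0.023] [ 0.651 -0.237 -0.   ] [ 0.746 -0.144  0.03 ] [ 89. 116. 125.]
tape_roll 0.23 [306 148] 192 [ 0.631 -0.084  0.053] [ 0.617 -0.103  0.013] [ 0.651 -0.067  0.071] [120. 111.  98.]
0.8
```

View pics/top.png

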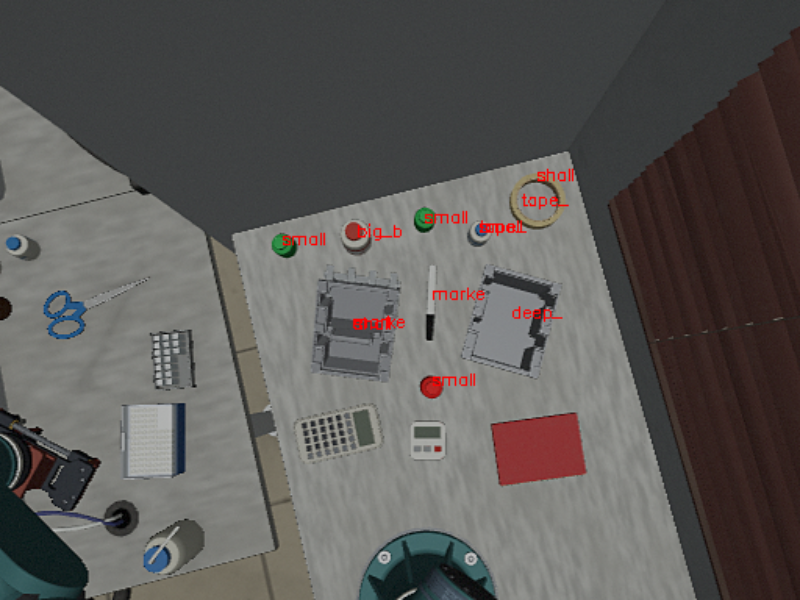

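View pics/a.png

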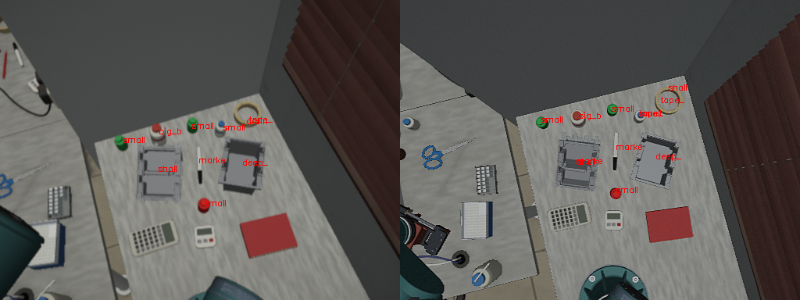

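Candidates for small_bottle in the top picture (512 px): white with blue cap (306,148), green (180,156) and (271,142), red (276,246). Only (306,148) fits, because it isn't green or red and stands on the worktop's far side. I'll confirm it with a crop and fit the totes.

```bash
python3 - <<'E'
from h import *
import pickle
ims=pickle.load(open("ims.pkl","rb"))
c=ims["top"]["image"]
cv2.imwrite("pics/crop.png",cv2.resize(c[110:260,165:375],(800,571),interpolation=cv2.INTER_CUBIC))
for n in ("top","scene"):
    W=cloud(ims[n]); 
    def sel(x0,x1,y0,y1,z0,z1):
        with np.errstate(invalid='ignore'):
            m=(W[...,0]>x0)&(W[...,0]<x1)&(W[...,1]>y0)&(W[...,1]<y1)&(W[...,2]>z0)&(W[...,2]<z1)
        return W[m]
    p=sel(.58,.68,-.13,-.05,.062,.08); print(n,"cap",len(p),p.mean(0).round(4),((p.min(0)+p.max(0))/2).round(4),np.ptp(p,axis=0).round(3))
    p=sel(.37,.58,-.22,-.05,.083,.1)
    r=cv2.minAreaRect((p[:,:2]*1000).astype(np.float32)); print("rim",len(p),r,p[:,2].mean())
    p=sel(.37,.58,-.22,-.05,-.01,.012)
    # floor plane / shallow tote in slope frame
    p=sel(.36,.56,.04,.22,.03,.2); print("shallow n",len(p))
    best=None
    for yaw in np.radians(np.arange(-20,20,.5)):
        u=np.array([np.cos(yaw)*np.cos(np.radians(25)),np.sin(yaw)*np.cos(np.radians(25)),np.sin(np.radians(25))])
        z=np.array([-np.cos(yaw)*np.sin(np.radians(25)),-np.sin(yaw)*np.sin(np.radians(25)),np.cos(np.radians(25))])
        x=np.cross(u,z); q=p@np.stack([x,u,z],1)
        h=np.percentile(q[:,2],99.5)
        r=q[(q[:,2]>h-.043)&(q[:,2]<h-.028)] # rim level
        hd=q[q[:,2]>h-.02]
        a=np.ptp(np.percentile(r[:,:2],[1,99],axis=0),axis=0)
        s=a.prod()
        if best is None or s<best[0]: best=(s,yaw,a,(r[:,:2].min(0)+r[:,:2].max(0))/2,hd,h,np.stack([x,u,z],1),len(r))
    s,yaw,a,cen,hd,h,M,nr=best
    print("yaw",np.degrees(yaw),a,nr,"rim cen world",M@np.array([*cen,h-.035]),"handle",len(hd),((hd.min(0)+hd.max(0))/2),np.ptp(hd,axis=0),"h",h,"grip",M@np.array([*((hd.min(0)+hd.max(0))/2)[:2],h-.017]),"cen",cen)
    r=cv2.minAreaRect((hd[:,:2]*1000).astype(np.float32)); print("handle rect in frame",r)
E
```

```text
top cap 55 [ 0.6362 -0.0876  0.0675] [ 0.6362 -0.0874  0.0679] [0.02  0.022 0.01 ]
rim 838 ((477.2612609863281, -136.18106079101562), (132.08697509765625, 163.97227478027344), 75.31672668457031) 0.08894528671406468
shallow n 3395
yaw -6.5 [0.13121769 0.163777  ] 964 rim cen world [0.45199756 0.12667127 0.10960073] handle 169 [-0.17670931  0.44015738 -0.05748316] [0.06726366 0.01573919 0.02250964] h -0.049402334188585785 grip [0.44424027 0.12723779 0.1258376 ] cen [-0.17702458  0.44033881]
handle rect in frame ((-176.64218139648438, 440.1839904785156), (67.33271026611328, 14.581400871276855), 1.0349664688110352)
scene cap 57 [ 0.6339 -0.0855  0.0672] [ 0.6337 -0.0857  0.0672] [0.021 0.021 0.01 ]
rim 970 ((475.7879943847656, -134.38938903808594), (132.50961303710938, 166.7014923095703), 75.5208740234375) 0.08858547433286512
shallow n 3919
yaw 17.5 [0.11646091 0.18303158] 609 rim cen world [0.45486318 0.11021932 0.11099492] handle 147 [ 0.00869966  0.47100967 -0.06940819] [0.06776467 0.03571938 0.02255362] h -0.06174786553498941 grip [0.44147845 0.13007577 0.12768749] cen [0.03166196 0.47011281]
handle rect in frame ((8.850900650024414, 470.4298095703125), (13.82116985321045, 69.37818908691406), 69.74384307861328)
```

View pics/crop.png

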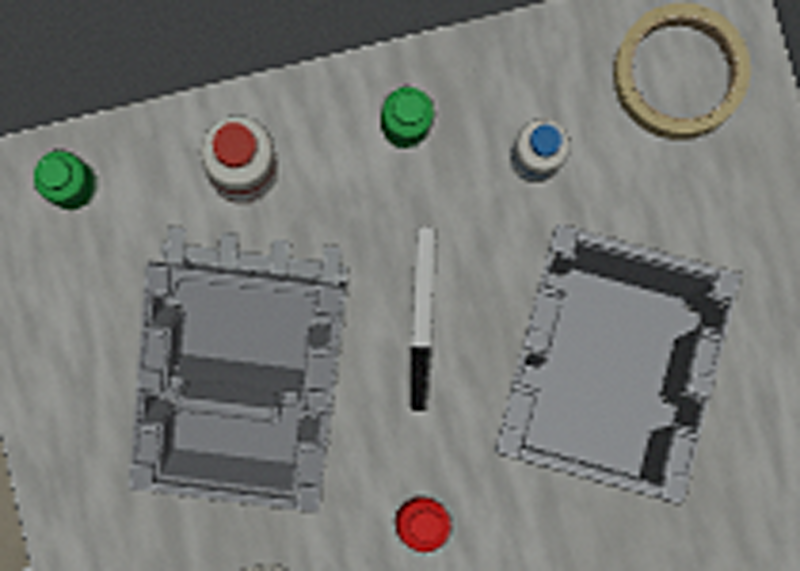

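The crop confirms that the white bottle with the blue cap at crop (543,148) is the one meant. In both totes the channels lie nearer the far end, so both +y axes point away from the robot. Next I pick the bottle and place it.

```bash
cat >> h.py <<'E'
B=np.array([.635,-.0865]); D=np.array([.4765,-.1353]); dy=np.array([np.cos(np.radians(-14.6)),np.sin(np.radians(-14.6)),0])
S=np.array([.4442,.1272,.1258])
ys=np.radians(-6.5); t=np.radians(25)
su=np.array([np.cos(ys)*np.cos(t),np.sin(ys)*np.cos(t),np.sin(t)]); sz=np.array([-np.cos(ys)*np.sin(t),-np.sin(ys)*np.sin(t),np.cos(t)])
dn=[0,0,-1]
E
python3 - <<'E'
from h import *
for s in (1,-1):
    q1=inverse_kinematics(S-.019*sz,quat(-sz,s*su)); q0=inverse_kinematics(S+.08*sz,quat(-sz,s*su))
    q2=inverse_kinematics([*D,.134],quat(dn,-s*dy))
    print(s,*[None if q is None else np.round(q,2) for q in (q1,q0,q2)])
w=np.array([.24,-.97,0])
js=[current_joint_pos()]
for s in (1,-1):
    a=inverse_kinematics([*B,.12],quat(dn,s*w)); b=inverse_kinematics([*D,.2],quat(dn,s*dy))
    print(s,*[None if q is None else np.round(q,2) for q in (a,b)])
qb=min([quat(dn,s*w) for s in(1,-1)],key=lambda q:abs(inverse_kinematics([*B,.12],q)[5]))
move_gripper(.062)
move_ptp([*B,.2],qb); print(current_clock())
servo_line([*B,.021],rate=.12)
move_gripper(.0); print("gap",current_finger_gap(),current_clock(),current_position())
servo_line([*B,.2],rate=.15)
print("gap",current_finger_gap(),current_clock(),current_force())
c=capture("scene"); cv2.imwrite("pics/b.png",cv2.resize(c["image"][100:292,180:436],(640,480)))
E
```

```text
1 [ 0.25  0.22  2.24 -0.52  0.3   0.83] [ 0.3  -0.03  2.18 -0.3   0.6   0.63] None
-1 [ 0.25  0.22  2.24 -0.52  0.3  -2.31] [ 0.3  -0.03  2.18 -0.3   0.6  -2.51] [-0.42  0.32  1.84 -0.    0.99 -0.16]
1 [-0.24  0.52  1.53 -0.    1.1   1.09] [-0.42  0.23  1.76 -0.    1.15 -0.16]
-1 [-0.24  0.52  1.53 -0.    1.1  -2.06] None
3.975
gap 0.03780393384553439 6.1333 [ 0.63507007 -0.08633987  0.02127029]
gap 0.03752194165720878 7.475 [-0.62205484  0.06093737 -1.62227425]
```

View pics/b.png

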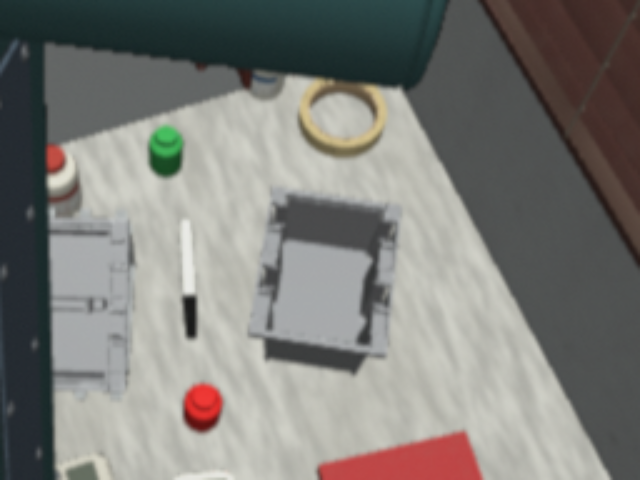

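The bottle is held: the gap is 37.5 mm and it shows under the gripper at (265,85). Next I lower it into the tote.

```bash
python3 - <<'E'
from h import *
q=quat(dn,dy)
move_ptp([*D,.2],q)
servo_line([*D,.05],q,rate=.12)
hit=servo_line([*D,.0235],q,rate=.03,contact_N=3); print(hit,current_position(),current_force(),current_finger_gap())
move_gripper(.06); sleep(.2)
servo_line([*D,.25],q,rate=.15)
print(current_clock())
# go to above shallow
qs=quat(-sz,-su); 
move_ptp(S+.13*sz,qs); print(current_clock(),current_joint_pos())
ims={}
import pickle
for n in("scene","top"): ims[n]=capture(n)
pickle.dump(ims,open("ims2.pkl","wb"))
for n in ims:
    W=cloud(ims[n])
    with np.errstate(invalid='ignore'):
        m=lambda x0,x1,y0,y1,z0,z1:W[(W[...,0]>x0)&(W[...,0]<x1)&(W[...,1]>y0)&(W[...,1]<y1)&(W[...,2]>z0)&(W[...,2]<z1)]
        p=m(.37,.58,-.22,-.05,.083,.1); print(n,len(p),cv2.minAreaRect((p[:,:2]*1000).astype(np.float32)))
        p=m(.44,.52,-.17,-.1,.062,.08); print(len(p),p.mean(0),p.max(0))
        p=m(.36,.56,.04,.22,.03,.155); h=p@np.stack([np.cross(su,sz),su,sz],1); top=(h[:,2]).max(); print(len(p),np.percentile(h[:,2],[50,99,99.5,100]))
cv2.imwrite("pics/c.png",np.hstack([cv2.resize(ims[n]["image"][130:280,180:380],(400,300)) for n in ims]))
E
```

```text
True [ 0.4758994  -0.13513691  0.02508818] [-1.02699326 -0.22427006  4.45942583] 0.03749492024147034
13.25
15.2917 [ 0.33038744 -0.13232985  2.13379823 -0.26690157  0.75963806 -2.53797188]
scene 984 ((475.1788635253906, -134.26730346679688), (132.26641845703125, 166.88238525390625), 75.21419525146484)
71 [ 0.47556252 -0.13337861  0.07071978] [ 0.48796775 -0.12298983  0.07611387]
1785 [-0.12904276 -0.04944081 -0.04885025 -0.04591089]
top 845 ((477.3120422363281, -136.35247802734375), (132.64244079589844, 164.33128356933594), 75.46226501464844)
64 [ 0.47786964 -0.1350556   0.07018539] [ 0.48948702 -0.1231667   0.07735308]
2641 [-0.1135539  -0.05166433 -0.0504753  -0.04667889]
```

View pics/c.png

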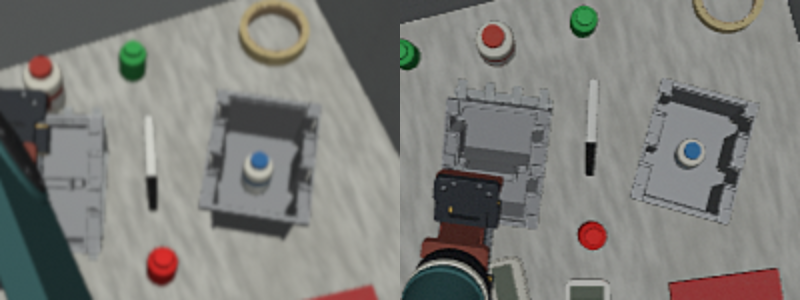

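The bottle stands upright, mid-tote, at right-view (690,150) and left-view (260,165). Next I grasp the shallow tote's handle.

```bash
cat >> h.py <<'E'
S=np.array([.4432,.1282,.1258]); D=np.array([.476,-.1357])
E
python3 - <<'E'
from h import *
import pickle
qs=quat(-sz,-su)
f0=np.array(current_force())
hit=servo_line(S-.019*sz,qs,rate=.12,contact_N=12); print(hit,current_position(),S-.019*sz)
if not hit:
    move_gripper(0.); print("gap",current_finger_gap(),current_force(),current_clock())
    servo_line(S+.03*sz,qs,rate=.06); print(current_force(),current_finger_gap())
    servo_line(S+.13*sz,qs,rate=.15)
    qd=quat(dn,dy)   # tote y = -tool x = -dy
    move_ptp([*D,.25],qd); sleep(.3); print(current_clock(),current_finger_gap(),current_force()-f0,current_joint_pos())
ims={n:capture(n) for n in("scene","top","wrist")}; pickle.dump(ims,open("ims3.pkl","wb"))
for n in("scene","top"):
    W=cloud(ims[n])
    for z0,z1 in((.235,.26),(.195,.235),(.083,.1)):
        with np.errstate(invalid='ignore'): p=W[(abs(W[...,0]-.476)<.11)&(abs(W[...,1]+.135)<.11)&(W[...,2]>z0)&(W[...,2]<z1)]
        if len(p)>10: print(n,z0,len(p),cv2.minAreaRect((p[:,:2]*1000).astype(np.float32)),p[:,2].mean())
cv2.imwrite("pics/d.png",np.hstack([cv2.resize(ims[n]["image"][130:280,180:380],(400,300)) for n in("scene","top")]))
E
```

```text
False [0.45123302 0.1273585  0.10891554] [0.45117813 0.12729101 0.10858015]
gap 0.01029206137058338 [-1.08332791  0.19476978  0.65397445] 17.6083
[ 0.57290374  0.06271931 -1.84316305] 0.009870052401234631
21.725 0.009886964223252095 [-0.33655716 -1.31075406 -2.64753493] [-4.16862004e-01  1.80168057e-01  1.69311380e+00 -1.23354708e-05
  1.26805023e+00 -1.62700322e-01]
top 0.235 720 ((475.9421691894531, -138.96163940429688), (132.86277770996094, 164.05270385742188), 75.42491149902344) 0.24646474204080818
top 0.195 377 ((479.66015625, -140.77749633789062), (120.3905029296875, 131.9464569091797), 74.52896118164062) 0.2068867222496428
top 0.083 298 ((477.04766845703125, -135.72386169433594), (131.7080841064453, 163.86138916015625), 75.41019439697266) 0.08926690795378846
```

View pics/d.png

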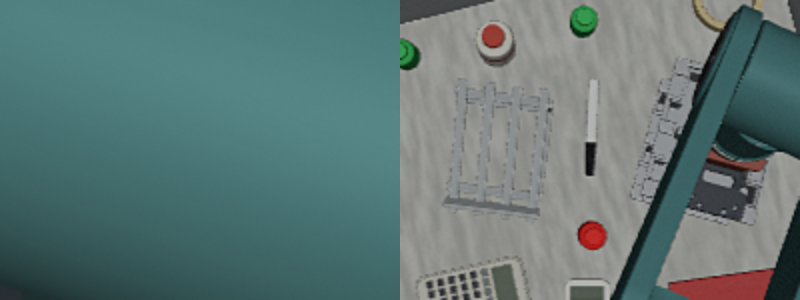

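```bash
cat >> h.py <<'E'
def tote(c,z0,z1):
    W=cloud(c)
    with np.errstate(invalid='ignore'): p=W[(abs(W[...,0]-.476)<.11)&(abs(W[...,1]+.135)<.11)&(W[...,2]>z0)&(W[...,2]<z1)]
    if len(p)<20: return None
    r=cv2.minAreaRect((p[:,:2]*1000).astype(np.float32))
    n=np.linalg.lstsq(np.c_[p[:,:2]-p[:,:2].mean(0),np.ones(len(p))],p[:,2],rcond=None)[0]
    return len(p),np.round(r[0],1),np.round(r[1],1),round(r[2],2),"slope",np.round(n,4)
E
python3 - <<'E'
from h import *
import pickle
ims=pickle.load(open("ims3.pkl","rb")); print(tote(ims["top"],.237,.26))
qd=quat(dn,dy)
T=D+np.array([.0013,.0028])
servo_line([*T,.175],qd,rate=.1); sleep(.3)
print(current_position(),current_clock())
c=capture("top"); print(tote(c,.165,.19),tote(c,.083,.094)); w=capture("wrist")
s=capture("scene"); print(tote(s,.165,.19))
cv2.imwrite("pics/e.png",np.hstack([cv2.resize(c["image"][130:280,260:460],(400,300)),cv2.resize(w["image"],(400,300))]))
E
```

```text
(711, array([ 475.9, -139. ]), array([132.9, 164.1]), 75.42, 'slope', array([-0.0101,  0.0075,  0.2466]))
[ 0.47757642 -0.13304771  0.1754628 ] 23.075
(604, array([ 477.2, -136.4]), array([132.5, 163.5]), 75.43, 'slope', array([-0.0094,  0.0037,  0.1721])) (143, array([ 476.7, -135.9]), array([132.2, 163.3]), 75.41, 'slope', array([ 0.0052, -0.0065,  0.0893]))
None
```

View pics/e.png

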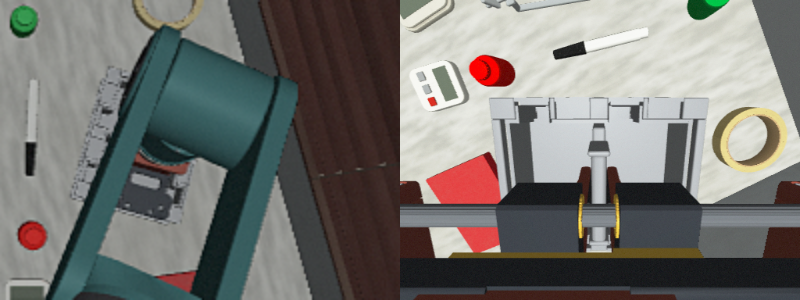

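The shallow tote is level, turned half a turn, and within 1 mm of the deep tote in the same camera. I lower it gently until contact.

```bash
python3 - <<'E'
from h import *
qd=quat(dn,dy); p=current_position(); T=np.array([.4776,-.1330])
servo_line([*T,.148],qd,rate=.06); sleep(.2); f0=np.array(current_force())
hit=servo_line([*T,.130],qd,rate=.015,contact_N=4); sleep(.2)
print(hit,current_position(),np.array(current_force())-f0,current_clock())
c=capture("top"); print(tote(c,.12,.15)); w=capture("wrist")
cv2.imwrite("pics/f.png",np.hstack([cv2.resize(c["image"][130:280,260:460],(400,300)),cv2.resize(w["image"],(400,300))]))
E
```

```text
True [ 0.47748857 -0.13304159  0.13496781] [0.28415727 0.53525323 7.4828609 ] 25.0667
(588, array([ 477.7, -136.3]), array([132.2, 164.3]), 75.47, 'slope', array([-0.0061,  0.0024,  0.1315]))
```

```bash
sleep 0
```

```text
(no output)
```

The rim is at 131.5 mm. Seated should read about 133, and resting on the rim top about 139, so the feet are in the pockets. I release and check.

```bash
python3 - <<'E'
from h import *
qd=quat(dn,dy); p=np.array(current_position())
move_gripper(.035); sleep(.2)
servo_line(p+[0,0,.13],qd,rate=.12)
goto_joints([0.999,0.359,1.51,0,1.272,-0.115]); sleep(.3); print(current_clock())
ims={n:capture(n) for n in("scene","top")}
for n in ims:
    print(n,tote(ims[n],.122,.145))
    for q in("big_bottle","marker","tape_roll"):
        for s in silhouettes(n,q)[:1]: print(q,np.nanmedian(cloud(ims[n])[s["region"]],0).round(3))
cv2.imwrite("pics/g.png",np.hstack([cv2.resize(ims[n]["image"][130:280,180:380],(400,300)) for n in ims]))
E
```

```text
30.0
scene (1593, array([ 476. , -134.8]), array([132.2, 166.7]), 75.4, 'slope', array([-0.0089,  0.0052,  0.1312]))
big_bottle [0.609 0.13  0.068]
marker [ 0.502 -0.     0.014]
tape_roll [ 0.696 -0.188  0.022]
top (1263, array([ 478. , -136.6]), array([132.4, 165.2]), 75.4, 'slope', array([-0.0056,  0.0046,  0.1314]))
big_bottle [ 0.477 -0.141  0.094]
marker [ 0.511 -0.002  0.013]
```

View pics/g.png

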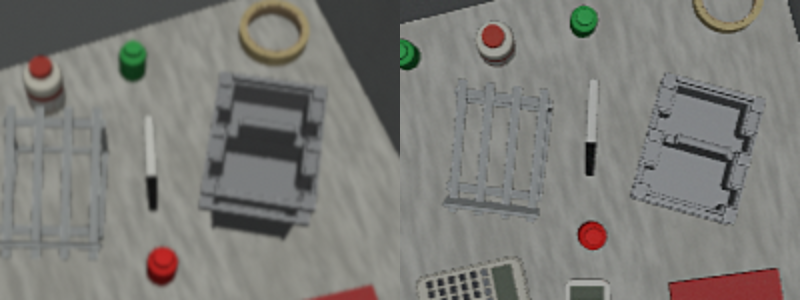

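```bash
python3 - <<'E'
from h import *
import pickle
a=pickle.load(open("ims2.pkl","rb"))
for n in("scene","top"):
    for lab,c,lo in(("deep before",a[n],.083),("stack now",capture(n),.127)):
        W=cloud(c); z=W[...,2][(abs(W[...,0]-.476)<.11)&(abs(W[...,1]+.135)<.11)]
        z=z[(z>lo)&(z<lo+.014)]; print(n,lab,np.percentile(z,[25,50,75,90]).round(4),len(z))
close_job()
E
```

```text
scene deep before [0.0862 0.0888 0.0907 0.0919] 984
scene stack now [0.1298 0.1328 0.1346 0.1361] 1263
top deep before [0.0867 0.0892 0.0911 0.093 ] 844
top stack now [0.13   0.1328 0.1351 0.1369] 1053
the job is handed in; nothing more can be done
```

The small bottle is standing in the deep tote and the shallow tote is stacked on top, turned half a turn. I handed the job in at about 30 s of the 61 s allowed; no verdict is reported.

**Bottle:** I took the white one with the blue cap, not the green or red look-alikes. After release it stood upright near the tote's centre. The shallow tote hides it now, so I could not check it again after stacking.

**Stacking:** I gripped the shallow tote by its handle, lifted it off the rack and lowered it slowly until contact, at about 7.5 N. The arm then moved clear.

**Last checks:**
- **Height:** the shallow tote's rim is about 44 mm above where the deep tote's rim was measured before stacking. That matches the 84 mm seated height and rules out nesting.
- **Alignment:** the two totes line up within about 1 mm and 0.2°. The fitted tilt is under about 0.6°, mostly noise.
- **Other things:** they look untouched in the pictures.

**Disagreements:**
- The scene and top cameras differ by about 2 mm in absolute position, so I aligned the totes within the top camera alone.
- In the last top picture the network gave "big_bottle" at the tote stack. The scene camera and the picture show it where it started.
- The marker's median reading shifted 12–15 mm along its length, but it looks unmoved in the pictures.

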